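Sort a failed driver board into the carousel's red bin

ROBOT

A 7-joint arm with a two-finger parallel gripper is mounted at the origin on the work surface. World frame = base frame: x ahead of the robot, y to its left, z up, the work surface at z = 0. Lengths are in m, angles in degrees, forces in N, time in s.
With the tool pointing down it reaches from about 0.425 to 0.925 m from the base axis. Payload 6.8 kg.
Tool frame: the origin (TCP) lies at the very end of the fingers, on their centre line; the grasp point (between the pads) lies hold_point_z behind it (hold_point_z is the distance from the TCP to the grasp point, in m); z points along the fingers, x is the direction in which the jaws open and shut, and the axes are right-handed (so a half turn about z gives the same grasp; the last joint's range is limited). The gripper opens to 85 mm and grips with 20 to 120 N. Pads are 22 mm wide; open, the fingers measure 114 mm over their backs; the gripper's body (76 mm by 85 mm) begins 54 mm behind the grasp point. The pads swing forward as they close: fully open they stand 13 mm farther back than shut.
Start: joints at [-76.667, 27.33, 1.283, 89.118, -0.659, 63.558, -4.761], TCP at [0.226, 0.636, 0.231] pointing down, gripper open.
Joint ranges: [-169.35, 169.35], [-19.33, 120.38], [-80.79, 83.38], [13.8, 139.57], [-78.32, 258.32], [9.67, 109.79], [-169.56, 169.56]. Speed limits (degrees/s): [136.94, 136.94, 180, 180, 180, 180, 180].

INTERFACE

Orientations are given as [roll, pitch, yaw] about the fixed x, y, z axes, in that order (R = Rz(yaw) Ry(pitch) Rx(roll)).
In Python, from plant import * gives the robot as it stands.
- The arm moves only by the tool carry_out, never from a script. Its argument "motion" is a list of rows, each a list of 7 numbers: the opening, from 0 (shut) to 1 (fully open), then the shift along the tool's x, y, z in cm, then the turn, a rotation vector about the tool's x, y, z in degrees. A call has 1 to 12 rows; each row is the pose to reach, as a shift and turn from the pose commanded when the call began, along the tool's axes at that moment; what a row does not reach only later rows make up. A row lasts 1/12 s, in which the tool goes at most 41.7 mm and 7.16 degrees, less where a joint would pass 70% of its speed; a pose out of reach is approached as far as the arm can. A call with a gripper value outside its range is refused whole. The fingers move at their own pace and stop on an object; the grip force is fixed at half the most. Time passes only in rows, so rows that repeat a pose let the fingers close. It gives the time, the measured TCP pose, the force and the opening at its end, in the units of the state.
- get_state(): the state, without advancing time (a new reading comes with each control period).
- camera(name): name is "side" or "top" or "wrist"; returns the picture (420x560x3 uint8, red, green, blue); there is no depth.
- get_calibration(name): a dict with "fovy" (degrees; the focal length in pixels is half the picture's height over the tangent of half this angle, whatever the lens; pixels are square), "cx", "cy" (the principal point, pixels), "R" (3x3) and "t" (3): a world point X has camera coordinates R X + t. Camera axes: x right, y down, z forward; pixel columns grow to the right and rows downward; lengths in m; the calibration is good to about 2 mm. A picture is of the moment at which its call begins: read the wrist's pose just before it. get_calibration takes no time and is no camera call; for the wrist camera it gives the pose at the moment of the call.
- job_done(): hands the job in, once; it reports no verdict.
Trained networks look in the newest picture that a camera, given by its name, has taken for a name from the list of things; names that differ only in an ending like _2 or _b are one class to them, and where a whole thing is asked for, a point or a joint stands for the part that bears it (a point fixed in the world has none). Each returns a list of dicts, best first, with "confidence" (0 to 1); they miss things now and then, are a little off and sometimes report something else, mostly with a low value. They report only what shows in the picture. A call takes as long as a camera call. They do not tell look-alikes from the thing itself.
- look_for(query, camera): "extent" ([left, top, width, height] in pixels, round what is visible of it).
The state is a dict: "t": time; "joint_pos": joint angles; "dq": joint speeds; "effort": joint torques, N m; "eef_pos": TCP position; "tcp_rot": TCP orientation; "contact_force": force on the tool from outside, world axes, zero at the start; "moment": the same for the moment, N m; "finger_gap": opening from 0.0 (shut) to 1.0 (fully open).
Only numpy, scipy, OpenCV 4.12 (cv2) and the standard library are available. Lean on these libraries where they do the work, as an engineer would, in place of code of your own. Each camera call takes 0.05 s, during which the arm holds its last target. There are 200 camera calls.

TASK

The motor-driver board in the test nest has failed its test. First turn the parts carousel until its red bin stands squarely under the opening of the clear cover; then, with the nest's hold-down arm swung fully aside, lift the board straight up and level off its two locating pins and lower it gently, heat sink up, into the red bin so that it lies flat there. Leave the hold-down aside and the red bin under the opening, and do not disturb the other things on the bench.

Things in the scene. Friction and masses are not known exactly. Their poses are not given: they have to be found in the camera images.
- carousel: Parts carousel fixed to the bench, 288 mm across. Origin on its vertical axis at bench level; its -x axis points to the opening. A tray of five 72 deg wedge bins (floor and outer wall coloured; anticlockwise from above red, yellow, green, blue, white) turns under a fixed clear flat cover, radius 128 mm, top 61 mm up. Black fixed knob on its middle: radius 15 mm, top 79 mm up.
- tray (a joint): Angle of the carousel's tray (rad), growing anticlockwise seen from above; it turns both ways, limits -7 and 7. At 0 the red bin is opposite the opening; at +pi or -pi it is exactly under it. Light friction (0.1 N m): it stays where it is left.
- post (a point): Middle of the upper part of one of the tray's five finger posts, 76 mm above the bench: the one 36 deg anticlockwise of the red bin's centre line; the others follow every 72 deg. Upright aluminium rods 12 mm thick, 138 mm from the carousel's axis, just outside the cover, tops 90 mm up (29 mm over the cover). Pushing any of them along the rim turns the tray.
- red_bin (a point): Middle of the red bin: on its floor, 90 mm from the carousel's axis, 18 mm above the bench; turns with the tray. Wedge from radius 22 to 130 mm, 72 deg wide, grey dividers 3 mm thick, walls up to 56 mm above the bench. Empty at the start.
- opening (a point): Middle of the opening in the clear cover, 90 mm from the carousel's axis, 59.5 mm above the bench (half-way through the 3 mm cover); does not turn with the tray. The opening is a 72 deg wedge cut out of the cover along the carousel's -x, with white edges: the only way into a bin.
- nest: Test nest fixed to the bench: aluminium base 160 x 104 mm with a black block. Origin at bench level under the board's middle, z up. The board's underside lies 40 mm above the bench. Two steel locating pins, 5 mm thick, at (24, 12) and (-24, -12) mm in x, y pass through 6.4 mm holes in the board; tips 64 mm up, 19 mm over the board's top. The hold-down's pivot post stands at (78, 0) mm.
- hold_down (a joint): Angle of the hold-down arm about the nest's upright pivot post (rad): 0 = along the nest's -x axis, over the board's heat sink; grows anticlockwise seen from above, so that the arm sweeps towards the nest's -y side; end stop at 1.75. Light friction (0.05 N m), stays where it is left.
- hold_down_knob (a point): Middle of the red knob on the free end of the hold-down arm, 107 mm above the bench, 78 mm from the pivot axis. Knob 18 mm thick, 98 to 119 mm above the bench; the flat steel arm under it is 16 mm wide, 85 to 94 mm above the bench. Under the knob a rubber foot ends 2.5 mm above the heat sink.
- board_grip (a point): Green motor-driver board 64 (x) x 44 (y) x 5 mm, 80 g, seated in the nest, axes along the nest's, z up. It is picked by the finned heat sink 30 x 30 mm on its middle, 5 to 35 mm above its underside; this point is on the sink's middle line, 26 mm above the underside (21 mm above the board's top face, which reaches 7 mm past the sink). Sink's +y and -y faces are free; low parts stand at both x ends.
- spare_board_c (a point): Bystander: a board of the same shape but blue, lying on the bench; this point 18 mm above its underside. Leave alone.
- screwdriver_grip (a point): Bystander: screwdriver lying on the bench; middle of its handle. Leave alone.
- multimeter_c (a point): Bystander: orange hand multimeter 165 x 82 x 41 mm, its middle. Leave alone.
- solder_spool_c (a point): Bystander: black solder spool, 60 mm across, 48 mm high, its middle. Leave alone.
- capacitor_c (a point): Bystander: white motor capacitor standing upright, 40 mm across, about 80 mm high; its middle. Leave alone.
- bearing_c (a point): Bystander: steel ball bearing ring, 52 mm across, 15 mm high, its middle. Leave alone.
- screw_tray_c (a point): Bystander: blue screw tray 110 x 75 x 24 mm, its middle. Leave alone.
Mind the look-alikes: they are no part of the job. There is more than one size of the nest; the job needs the larger. Leave any pink look-alike of the part that bears board_grip alone.

How it is judged (in metres and radians):
On the way, in this order (a step that is already met when the one before it is completed fails the run):
1. the red bin stands still squarely under the opening (within 12 mm) while the board still sits in the nest (horizontal distance between red_bin and opening below 0.012 m and velocity of joint tray between -0.05 and 0.05 rad/s and z of board_grip in the frame of nest below 0.072 m), for 0.3 s.
2. with the hold-down swung aside (beyond 1.1 rad) the board has been lifted level and straight up clear of the pin tips, still over the nest (within 20 mm) (value of joint hold_down above 1.1 rad and z of board_grip in the frame of nest above 0.091 m and horizontal distance between board_grip and nest below 0.02 m and angle between board_grip's own z axis and vertical below 0.15 rad).
At the end, for the whole second after the job is handed in: The board lies flat (within 0.12 rad, heat sink up, on the floor of the bin) and at rest in the red bin, within 40 mm of the middle of the bin; the red bin stands still under the opening, its middle within 15 mm of the opening's; the hold-down arm is left swung aside, beyond 1.1 rad (horizontal distance between board_grip and red_bin below 0.04 m and z of board_grip in the frame of red_bin between 0.022 and 0.032 m and angle between board_grip's own z axis and vertical below 0.12 rad and linear speed of board below 0.02 m/s and horizontal distance between red_bin and opening below 0.015 m and velocity of joint tray between -0.05 and 0.05 rad/s and value of joint hold_down above 1.1 rad); the robot touches nothing.
It fails at once if the board is cocked (tilted more than 0.15 rad) while it is still on the locating pins (horizontal distance between board_grip and nest below 0.03 m and z of board_grip in the frame of nest below 0.09 m and angle between board_grip's own z axis and vertical above 0.15 rad).
It fails at once if the board is dropped into the bin (falls faster than 1 m/s, as from more than 50 mm) (horizontal distance between board_grip and opening below 0.07 m and height (world z) of board_grip below 0.12 m and linear speed of board above 1 m/s).
It fails at once if another thing on the bench is moved by more than 30 mm (distance of any of spare_board_c, screwdriver_grip, multimeter_c, solder_spool_c, capacitor_c, bearing_c, screw_tray_c from where it was at the start of the episode above 0.03 m).
It also fails if it takes over 72 s, if anything falls off the work surface, if the arm or the gripper's body presses on something with over 40 N, if the wrist force passes 120 N, or if a joint passes its speed limit or range.

## Working session

There is one attempt and no reset: what is moved stays moved. The work goes in short steps, Python scripts to look and compute and a tool call to move; the robot and the scene stay as the last step left them, time stands still between calls to the robot, and variables do not carry over. Pictures are saved under pics/ and viewed, about 8 in all and at most 12, crops included, and the job is handed in when it is done.

Besides the shell and the picture viewer there is one more tool, called after "Emit:" as name([rows], argument=value, ...), one row to a line, values as JSON. carry_out: Moves the arm, as the interface text tells. Its arguments: {"type":"object","properties":{"motion":{"type":"array"}},"required":["motion"]}

```bash
ls; mkdir -p pics; python3 - <<'E'
from plant import *
import cv2,numpy as np
print(get_state())
for c in ("top","side"):
    im=camera(c); cv2.imwrite(f"pics/{c}0.png",im[:,:,::-1])
    k=get_calibration(c); print(c,k)
    for q in ("carousel","nest","hold_down_knob","board_grip","post","spare_board_c"):
        print(q,[(np.round(d["extent"]).tolist(),round(d["confidence"],2)) for d in look_for(q,c)][:4])
print(get_calibration("wrist"))
E
```

```text
pics
{'t': 0.0, 'joint_pos': array([-76.66811522,  27.37617875,   1.2804045 ,  89.17993895,
        -0.65972339,  63.55640409,  -4.76234587]), 'dq': array([ 0.14394826, -0.0153678 ,  0.04335243,  0.04778293, -0.05194005,
        0.09785889,  0.01578017]), 'effort': array([-2.31965705e-04, -5.96436489e+01,  1.60788082e+00, -2.81206888e+01,
        1.25232182e-02,  8.86150432e-03,  2.04654657e-05]), 'eef_pos': array([0.22541823, 0.63561123, 0.23030937]), 'tcp_rot': array([1.79992689e+02, 1.04923706e-01, 7.04738364e+01]), 'contact_force': array([-0.50186242,  0.45109906, -0.52483676]), 'moment': array([-0.00796325,  0.05116316, -0.06530521]), 'finger_gap': 0.9983031189411972}
top {'fovy': 56.352614240580515, 'cx': 283.96252616030876, 'cy': 208.70969252955135, 'R': array([[-0.01623003, -0.99984645, -0.00660725],
       [-0.99764938,  0.01663365, -0.06647589],
       [ 0.06657558,  0.00551282, -0.99776616]]), 't': array([-0.03638446,  0.59929926,  1.19746225])}
carousel [([132.0, 158.0, 92.0, 91.0], 0.66)]
nest [([281.0, 192.0, 28.0, 35.0], 0.98), ([330.0, 197.0, 34.0, 48.0], 0.68)]
hold_
[... 733 characters left out ...]
6.0], 0.6)]
hold_down_knob [([316.0, 246.0, 38.0, 26.0], 0.96), ([201.0, 294.0, 89.0, 44.0], 0.6), ([290.0, 218.0, 23.0, 14.0], 0.41)]
board_grip [([303.0, 265.0, 32.0, 28.0], 0.83), ([225.0, 264.0, 27.0, 30.0], 0.75), ([162.0, 175.0, 16.0, 23.0], 0.72)]
post [([202.0, 145.0, 82.0, 60.0], 0.98)]
spare_board_c [([329.0, 338.0, 26.0, 31.0], 0.56), ([160.0, 174.0, 16.0, 24.0], 0.51)]
{'fovy': 60.020884175946, 'cx': 281.6369958004218, 'cy': 207.05620382820453, 'R': array([[ 3.34430920e-01,  9.42419896e-01,  8.36476851e-04],
       [ 9.04895998e-01, -3.21362751e-01,  2.79086394e-01],
       [ 2.63285382e-01, -9.25781947e-02, -9.60265633e-01]]), 't': array([-0.67518786, -0.03690942,  0.37891417])}
```

```bash
python3 - <<'E'
import cv2
t=cv2.imread("pics/top0.png")[130:330,110:430]
s=cv2.imread("pics/side0.png")[130:380,150:450]
cv2.imwrite("pics/t1.png",cv2.resize(t,(800,500),interpolation=cv2.INTER_CUBIC))
cv2.imwrite("pics/s1.png",cv2.resize(s,(720,600),interpolation=cv2.INTER_CUBIC))
E
```

```text
(no output)
```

View pics/t1.png

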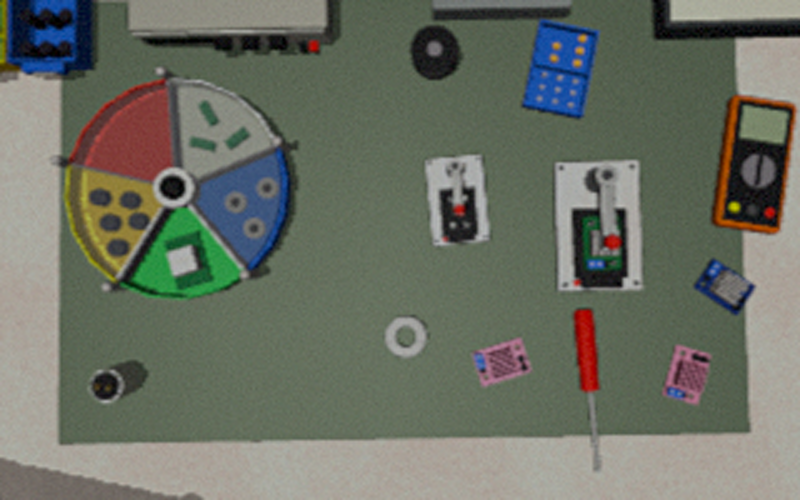

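View pics/s1.png

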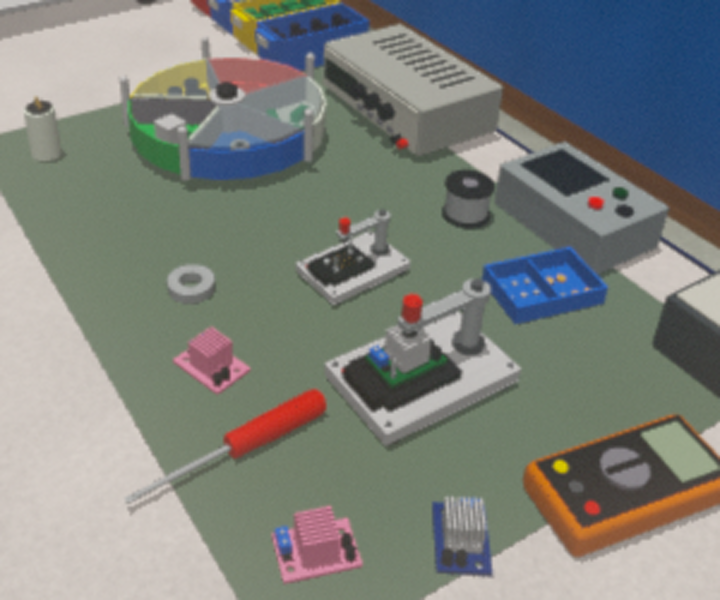

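```bash
cat > h.py <<'E'
from plant import *
import cv2,numpy as np
from scipy.spatial.transform import Rotation as Ro
def K(k): f=210/np.tan(np.radians(k["fovy"]/2)); return f
def w(k,u,v,z):
    d=k["R"].T@np.array([(u-k["cx"])/K(k),(v-k["cy"])/K(k),1.]); c=-k["R"].T@k["t"]
    return c+d*(z-c[2])/d[2]
def px(k,X):
    p=k["R"]@np.asarray(X,float)+k["t"]; return p[:2]/p[2]*K(k)+[k["cx"],k["cy"]]
def tri(obs):
    A=[];b=[]
    for k,u,v in obs:
        d=k["R"].T@np.array([(u-k["cx"])/K(k),(v-k["cy"])/K(k),1.]);d/=np.linalg.norm(d);c=-k["R"].T@k["t"]
        P=np.eye(3)-np.outer(d,d);A.append(P);b.append(P@c)
    return np.linalg.lstsq(np.vstack(A),np.hstack(b),rcond=None)[0]
def shift(p,yaw=None):
    "target TCP p (pointing down, yaw) -> tool shift cm, turn rotvec deg from the state now"
    s=get_state();R=Ro.from_euler("xyz",s["tcp_rot"],degrees=True)
    T=Ro.from_euler("xyz",[180,0,s["tcp_rot"][2] if yaw is None else yaw],degrees=True)
    return np.round(R.inv().apply(np.array(p)-s["eef_pos"])*100,2),np.round((R.inv()*T).as_rotvec(degrees=True),2)
E
python3 - <<'E'
from h import *
np.set_printoptions(precision=4,suppress=True)
k=get_calibration("top");s=get_calibration("side")
f=lambda x,y,z:w(k,x/2.5+110,y/2.5+130,z)
print("camtop",-k["R"].T@k["t"],"carousel",f(173,186,.079))
t=lambda x,y,X,Y:tri([(k,x/2.5+110,y/2.5+130),(s,X/2.4+150,Y/2.4+130)])
print("knob tri",t(173,186,227,90))
for p in [(161,71,.09),(57,160,.09),(107,288,.09),(246,272,.09),(281,142,.09)]: print("post",f(*p))
for p in [(556,162,.012),(641,160,.012),(640,289,.012),(558,290,.012)]: print("base",f(*p))
print("HDknob",t(613,240,412,300),"pivot",t(603,176,477,287))
print("smallbase",[f(*p,.01)[:2] for p in [(427,157),(482,155),(489,241),(434,244)]])
st=get_state();R=Ro.from_euler("xyz",st["tcp_rot"],degrees=True)
kw=get_calibration("wrist");c=-kw["R"].T@kw["t"]
print("wristcam in tool",R.inv().apply(c-st["eef_pos"]),"axes",(R.as_matrix().T@kw["R"].T))
E
```

```text
camtop [ 0.5176 -0.0529  1.2344] carousel [0.6126 0.2634 0.079 ]
knob tri [0.6133 0.2654 0.0716]
post [0.7484 0.2748 0.09  ]
post [0.6447 0.3971 0.09  ]
post [0.4938 0.3373 0.09  ]
post [0.5097 0.175  0.09  ]
post [0.6615 0.1333 0.09  ]
base [ 0.6402 -0.1985  0.012 ]
base [ 0.641  -0.3048  0.012 ]
base [ 0.4803 -0.2987  0.012 ]
base [ 0.4807 -0.1971  0.012 ]
HDknob [ 0.539  -0.2485  0.1157] pivot [ 0.6166 -0.2445  0.0949]
smallbase [array([ 0.6495, -0.0371]), array([ 0.6508, -0.1061]), array([ 0.5428, -0.1128]), array([ 0.5402, -0.0441])]
wristcam in tool [-0.0001 -0.0702 -0.1434] axes [[ 1.     -0.0004  0.0007]
 [ 0.0002  0.9603  0.2791]
 [-0.0008 -0.2791  0.9603]]
```

```bash
python3 - <<'E'
from h import *
import plant
print([n for n in dir(plant) if not n.startswith("_")], getattr(plant,"hold_point_z",None))
print(shift([.632,.282,.25],-48.5))
E
```

```text
['PlanningError', 'camera', 'get_calibration', 'get_state', 'hold_point_z', 'job_done', 'look_for'] 0.0187
(array([-19.8 ,  50.14,  -1.87]), array([ -0.  ,   0.  , 118.97]))
```

Emit:
carry_out([
  [1,-19.8,50.1,-1.9,0,0,80],
  [1,-19.8,50.1,-1.9,0,0,80],
  [1,-19.8,50.1,-1.9,0,0,80],
  [1,-19.8,50.1,-1.9,0,0,80],
  [1,-19.8,50.1,-1.9,0,0,80],
  [1,-19.8,50.1,-1.9,0,0,80],
  [1,-19.8,50.1,-1.9,0,0,80],
  [1,-19.8,50.1,-1.9,0,0,80],
  [1,-19.8,50.1,-1.9,0,0,80],
  [1,-19.8,50.1,-1.9,0,0,80],
  [1,-19.8,50.1,-1.9,0,0,80],
  [1,-19.8,50.1,-1.9,0,0,80],
])

```text
t: 1.7
eef_pos: [0.6034, 0.3066, 0.2492]
tcp_rot: [-180.0, -0.0, -9.9]
contact_force: [0.5, 0.2, 0.2]
finger_gap: 0.996
```

```bash
python3 - <<'E'
from h import *
print(get_state()["joint_pos"],shift([.632,.282,.25],-48.5))
E
```

```text
[-49.55644291  28.17850566  25.18977918  89.01562074 -12.75581086
  65.6386779  -31.57360932] (array([ 3.24,  1.93, -0.08]), array([-3.000e-02, -1.000e-02,  3.863e+01]))
```

Emit:
carry_out([
  [0.28,3.2,1.9,0,0,0,38.6],
  [0.28,3.2,1.9,0,0,0,38.6],
  [0.28,3.2,1.9,0,0,0,38.6],
  [0.28,3.2,1.9,0,0,0,38.6],
  [0.28,3.2,1.9,0,0,0,38.6],
  [0.28,3.2,1.9,0,0,0,38.6],
  [0.28,3.2,1.9,0,0,0,38.6],
  [0.28,3.2,1.9,0,0,0,38.6],
])

```text
t: 2.37
eef_pos: [0.6305, 0.284, 0.2488]
tcp_rot: [180.0, -0.0, -48.0]
contact_force: [-0.4, 0.4, 0.7]
finger_gap: 0.28
```

```bash
python3 - <<'E'
from h import *
s=get_state();print(s["joint_pos"],s["eef_pos"],s["tcp_rot"],s["finger_gap"])
k=get_calibration("wrist"); im=camera("wrist")[:,:,::-1].copy(); cv2.imwrite("pics/w0.png",im)
np.save("pics/w0.npy",k,allow_pickle=True)
C=(.613,.264)
def dot(X,c): 
    p=px(k,X); cv2.circle(im,tuple(int(round(a)) for a in p),2,c,-1)
for i in range(5):
    a=np.radians(4.5+72*i); dot([C[0]+.138*np.cos(a),C[1]+.138*np.sin(a),.09],(255,0,255))
for a in np.radians(range(0,360,10)): dot([C[0]+.128*np.cos(a),C[1]+.128*np.sin(a),.061],(255,255,0) if a else (0,0,255))
dot([*C,.079],(255,0,255))
cv2.imwrite("pics/w0d.png",cv2.resize(im,(800,600)))
E
```

```text
[-52.08378228  31.36805833  34.33523633  87.18521784 -18.56412695
  67.21325402 -62.41756409] [0.63050562 0.28395686 0.24884793] [ 1.79993005e+02 -2.56586275e-03 -4.79981020e+01] 0.28013696571851343
```

View pics/w0d.png

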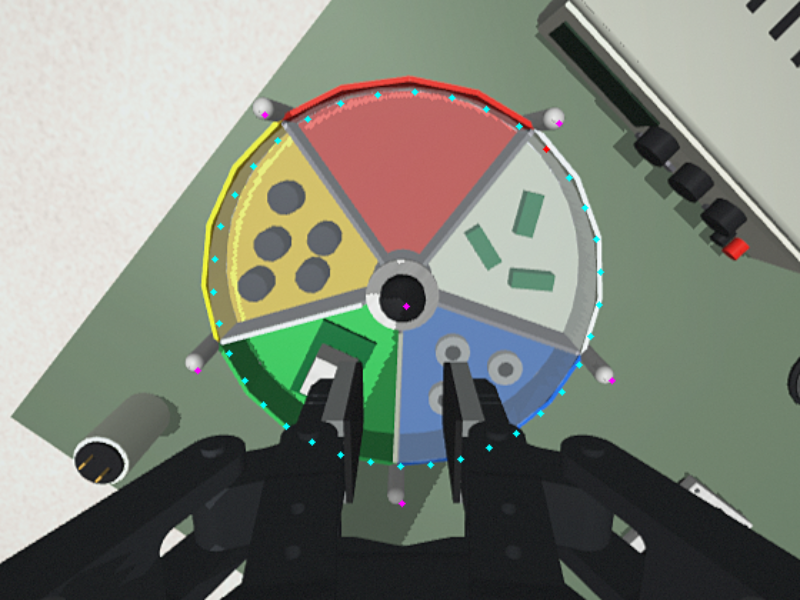

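```bash
cat >> h.py <<'E'
from scipy.optimize import least_squares
def fitposts(k,P):
    W=np.array([w(k,*p,.09)[:2] for p in P])
    def r(x):
        d=W-x[:2]; a=np.arctan2(d[:,1],d[:,0])-x[2]; q=np.round(a/(2*np.pi/5))*2*np.pi/5+x[2]
        return (d-.138*np.c_[np.cos(q),np.sin(q)]).ravel()
    s=least_squares(r,[.613,.264,.08]); return s.x[:2],np.degrees(s.x[2]),np.abs(s.fun).max()
E
python3 - <<'E'
from h import *
k=np.load("pics/w0.npy",allow_pickle=True).item()
P=np.array([(264,106),(554,118),(193,362),(605,374),(395,497)])*.7
C,a,e=fitposts(k,P);print(C,a,e)
kn=w(k,403*.7,297*.7,.079);print("knob",kn)
for p in [(225,340),(300,320),(362,304),(399,340),(398,400),(397,455)]:
    X=w(k,p[0]*.7,p[1]*.7,.061)[:2]-C; print(p,np.hypot(*X),np.degrees(np.arctan2(X[1],X[0]))%360)
im=cv2.imread("pics/w0.png")[190:340,140:320]
cv2.imwrite("pics/w0c.png",cv2.resize(im,(720,600),interpolation=cv2.INTER_CUBIC))
E
```

```text
[0.61447452 0.26885461] 3.9950071756978036 0.0017368490770746647
knob [0.61597334 0.26950278 0.079     ]
(225, 340) 0.12538633607635585 147.82604176315834
(300, 320) 0.07158418882208582 148.0837250426812
(362, 304) 0.028143516150165283 149.73658958836398
(399, 340) 0.03427820912572808 218.35995151808137
(398, 400) 0.07941367618404858 219.85669115850223
(397, 455) 0.1237171006335241 220.23544996200485
```

View pics/w0c.png

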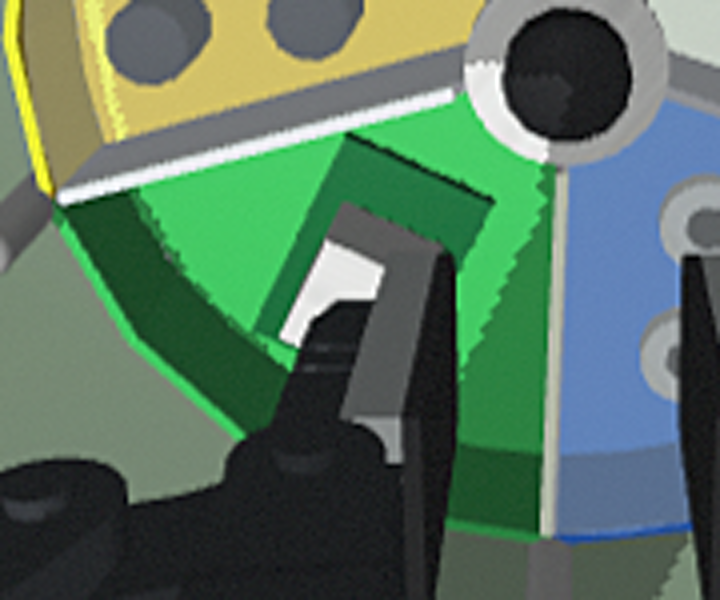

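```bash
python3 - <<'E'
from h import *
print(shift([.5088,.1802,.11],-50),shift([.5088,.1802,.07],-50))
E
```

```text
(array([-0.44, 15.99, 13.89]), array([-0.,  0.,  2.])) (array([-0.44, 15.99, 17.89]), array([-0.,  0.,  2.]))
```

Emit:
carry_out([
  [0.28,-0.4,4,3,0,0,2],
  [0.28,-0.4,8,5,0,0,2],
  [0.28,-0.4,12,8,0,0,2],
  [0.28,-0.4,16,10,0,0,2],
  [0.28,-0.4,16,13.9,0,0,2],
  [0.28,-0.4,16,13.9,0,0,2],
  [0.28,-0.4,16,13.9,0,0,2],
  [0.28,-0.4,16,16,0,0,2],
  [0.28,-0.4,16,17.9,0,0,2],
  [0.28,-0.4,16,17.9,0,0,2],
  [0.16,-0.4,16,17.9,0,0,2],
  [0.16,-0.4,16,17.9,0,0,2],
])

```text
t: 3.42
eef_pos: [0.5101, 0.1805, 0.0713]
tcp_rot: [-179.9, -0.0, -50.1]
contact_force: [-0.7, 0.8, -1.0]
finger_gap: 0.16
```

```bash
python3 - <<'E'
from h import *
print(get_state()["joint_pos"].round(1),shift([.5088,.1802,.07],-50))
im=camera("wrist")[:,:,::-1]; cv2.imwrite("pics/w1.png",im)
E
```

```text
[-49.4  30.   30.1 116.5 -23.4  39.2 -54.4] (array([-0.06,  0.12,  0.13]), array([-0.11, -0.02, -0.09]))
```

View pics/w1.png

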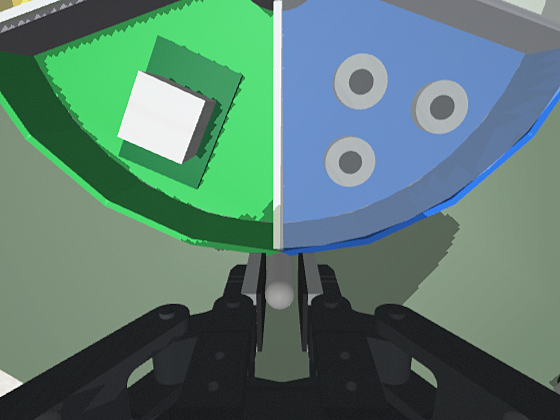

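The post sits centred between the pads at (280,290). Turn the first 72°.

Emit:
carry_out([
  [0.16,1.44,-0.08,0,0,0,-6],
  [0.16,2.87,-0.3,0,0,0,-12],
  [0.16,4.26,-0.68,0,0,0,-18],
  [0.16,5.61,-1.19,0,0,0,-24],
  [0.16,6.9,-1.85,0,0,0,-30],
  [0.16,8.11,-2.64,0,0,0,-36],
  [0.16,9.23,-3.54,0,0,0,-42],
  [0.16,10.26,-4.57,0,0,0,-48],
  [0.16,11.16,-5.69,0,0,0,-54],
  [0.16,11.95,-6.9,0,0,0,-60],
  [0.16,12.61,-8.19,0,0,0,-66],
  [0.16,13.12,-9.54,0,0,0,-72],
])

```text
t: 4.47
eef_pos: [0.6674, 0.14, 0.0715]
tcp_rot: [180.0, -0.1, 22.1]
contact_force: [-1.5, -0.1, -0.6]
finger_gap: 0.157
```

Emit:
carry_out([
  [0.16,0,0,0,0,0,0],
  [0.16,0,0,0,0,0,0],
  [0.28,0,0,0,0,0,0],
  [0.28,0,0,0,0,0,0],
  [0.28,0,0,-3,0,0,0],
  [0.28,0,0,-5,0,0,0],
  [0.28,0,0,-5,0,0,0],
])

```text
t: 5.05
eef_pos: [0.6683, 0.1406, 0.1246]
tcp_rot: [179.9, -0.4, 21.8]
contact_force: [0.5, -0.2, 0.4]
finger_gap: 0.281
```

```bash
python3 - <<'E'
from h import *
s=get_state();print(s["joint_pos"].round(1),shift([.5088,.1802,.115],-50))
im=camera("wrist")[:,:,::-1]; cv2.imwrite("pics/w2.png",im)
im=camera("top")[:,:,::-1]; cv2.imwrite("pics/t2.png",im)
a=cv2.resize(cv2.imread("pics/w2.png"),(400,300)); b=cv2.resize(im[140:265,115:265],(360,300),interpolation=cv2.INTER_CUBIC)
cv2.imwrite("pics/c2.png",np.hstack([a,b]))
E
```

```text
[-25.1  34.2  11.5  94.   -8.1  52.2  11.2] (array([-13.34,  -9.6 ,   0.87]), array([-0.19, -0.36, 71.79]))
```

View pics/c2.png

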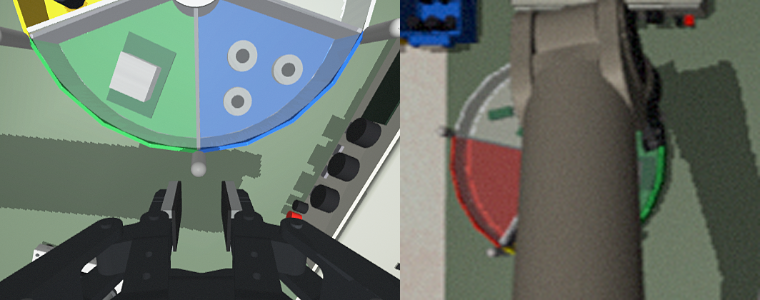

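The tray turned one bin (post now between the jaws again at 292°). Go back for the next post.

Emit:
carry_out([
  [0.28,-2.7,-1.9,0.2,0,0,14.4],
  [0.28,-5.3,-3.8,0.2,0,0,28.8],
  [0.28,-8,-5.8,0.2,0,0,43.2],
  [0.28,-10.7,-7.7,0.2,0,0,57.6],
  [0.28,-13.3,-9.6,0.2,0,0,71.8],
  [0.28,-13.3,-9.6,0.2,0,0,71.8],
  [0.28,-13.3,-9.6,0.2,0,0,71.8],
  [0.28,-13.3,-9.6,0.2,0,0,71.8],
  [0.28,-13.3,-9.6,0.2,0,0,71.8],
  [0.28,-13.3,-9.6,0.2,0,0,71.8],
  [0.28,-13.3,-9.6,0.2,0,0,71.8],
  [0.28,-13.3,-9.6,0.2,0,0,71.8],
])

```text
t: 6.15
eef_pos: [0.5059, 0.1797, 0.1171]
tcp_rot: [179.9, 0.0, -49.7]
contact_force: [0.6, 0.3, -0.1]
finger_gap: 0.28
```

```bash
python3 - <<'E'
from h import *
s=get_state();print(shift([.5088,.1802,.07],-50))
k=get_calibration("wrist");im=camera("wrist")[:,:,::-1]; cv2.imwrite("pics/w3.png",im)
im=im.copy();C=(.6145,.2689)
for i in range(5):
    a=np.radians(4+72*i); p=px(k,[C[0]+.138*np.cos(a),C[1]+.138*np.sin(a),.09]); print(p); cv2.circle(im,tuple(int(round(q)) for q in p),2,(255,0,255),-1)
cv2.imwrite("pics/w3d.png",im)
E
```

```text
(array([ 0.14, -0.26,  4.71]), array([0.11, 0.  , 0.26]))
[ 548.85897016 -503.84560538]
[  26.44971328 -507.12255767]
[-21.36251246  35.23339103]
[283.28768037 243.6139951 ]
[589.93406621  38.14295264]
```

View pics/w3d.png

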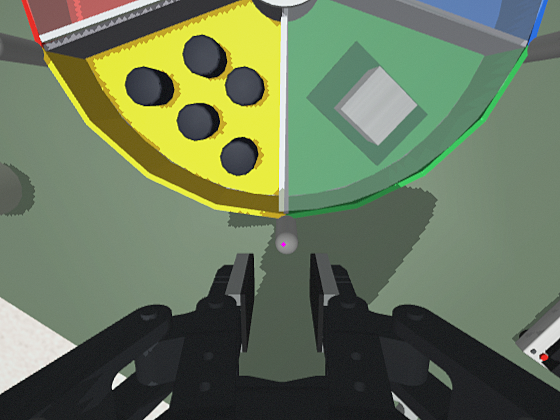

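Emit:
carry_out([
  [0.28,0.2,-0.3,2,0,0,0],
  [0.28,0.2,-0.3,4.7,0,0,0],
  [0.28,0.2,-0.3,4.7,0,0,0],
  [0.28,0.2,-0.3,4.7,0,0,0],
  [0.16,0.2,-0.3,4.7,0,0,0],
  [0.16,0.2,-0.3,4.7,0,0,0],
  [0.16,0.2,-0.3,4.7,0,0,0],
])

```text
t: 6.78
eef_pos: [0.5113, 0.1806, 0.0721]
tcp_rot: [-179.9, -0.0, -49.9]
contact_force: [0.3, 1.2, -0.7]
finger_gap: 0.164
```

Emit:
carry_out([
  [0.16,1.44,-0.08,0,0,0,-6],
  [0.16,2.87,-0.3,0,0,0,-12],
  [0.16,4.26,-0.68,0,0,0,-18],
  [0.16,5.61,-1.19,0,0,0,-24],
  [0.16,6.9,-1.85,0,0,0,-30],
  [0.16,8.11,-2.64,0,0,0,-36],
  [0.16,9.23,-3.54,0,0,0,-42],
  [0.16,10.26,-4.57,0,0,0,-48],
  [0.16,11.16,-5.69,0,0,0,-54],
  [0.16,11.95,-6.9,0,0,0,-60],
  [0.16,12.61,-8.19,0,0,0,-66],
  [0.16,13.12,-9.54,0,0,0,-72],
])

```text
t: 7.78
eef_pos: [0.6686, 0.1409, 0.0718]
tcp_rot: [180.0, -0.0, 22.3]
contact_force: [-1.0, 0.0, 0.6]
finger_gap: 0.163
```

```bash
python3 - <<'E'
from h import *
s=get_state();print(s["eef_pos"],s["tcp_rot"]);a=np.radians(292)
print(shift([.6145+.138*np.cos(a),.2689+.138*np.sin(a),.07],22))
E
```

```text
[0.66864574 0.14093585 0.071764  ] [ 1.79978816e+02 -6.19765753e-03  2.23412989e+01]
(array([-0.23, -0.09,  0.18]), array([ 0.02, -0.01,  0.34]))
```

Emit:
carry_out([
  [0.16,-0.2,-0.1,0,0,0,0.3],
  [0.1,-0.2,-0.1,0,0,0,0.3],
  [0.1,-0.2,-0.1,0,0,0,0.3],
  [0.1,-0.2,-0.1,0,0,0,0.3],
  [0.3,-0.2,-0.1,0,0,0,0.3],
  [0.3,-0.2,-0.1,0,0,0,0.3],
  [0.3,-0.2,-0.1,0,0,0,0.3],
  [0.3,-0.2,-0.1,-3,0,0,0.3],
  [0.3,-0.2,-0.1,-7,0,0,0.3],
  [0.3,-0.2,-0.1,-11,0,0,0.3],
  [0.3,-0.2,-0.1,-15,0,0,0.3],
  [0.3,-0.2,-0.1,-16,0,0,0.3],
])

```text
t: 8.78
eef_pos: [0.6685, 0.142, 0.2382]
tcp_rot: [180.0, -0.5, 21.7]
contact_force: [0.8, -0.4, 1.9]
finger_gap: 0.298
```

```bash
python3 - <<'E'
from h import *
s=get_state();print(s["joint_pos"].round(1))
print(shift([.56,-.22,.25],90),shift([.56,-.22,.25],-90))
E
```

```text
[-23.7  27.7   9.4  88.3  -4.9  63.9   8.4]
(array([-23.47,  29.61,  -1.38]), array([  0.36,  -0.45, -68.26])) (array([-23.47,  29.61,  -1.38]), array([ -0.5 ,  -0.4 , 111.74]))
```

Emit:
carry_out([
  [0.3,-3,3.5,-1.2,0,0,7],
  [0.3,-6,7,-1.2,0,0,14],
  [0.3,-9,10,-1.2,0,0,21],
  [0.3,-12,13,-1.2,0,0,28],
  [0.3,-14,16,-1.2,0,0,35],
  [0.3,-16,19,-1.2,0,0,42],
  [0.3,-18,22,-1.2,0,0,49],
  [0.3,-20,25,-1.2,0,0,56],
  [0.3,-21.8,33.5,-1.2,0,0,70],
  [0.3,-21.8,33.5,-1.2,0,0,77],
  [0.3,-21.8,33.5,-1.2,0,0,84],
  [0.3,-21.8,33.5,-1.2,0,0,91],
])

```text
t: 9.78
eef_pos: [0.5861, -0.2547, 0.2426]
tcp_rot: [179.9, -0.1, -63.6]
contact_force: [0.7, 0.8, 0.6]
finger_gap: 0.299
```

```bash
python3 - <<'E'
from h import *
s=get_state();print(s["joint_pos"].round(1))
print(shift([.59,-.25,.25],-90))
E
```

```text
[ -6.3  26.   33.5  95.4 -15.6  63.4 -32. ]
(array([-0.24, -0.55, -0.74]), array([ 0.08, -0.09, 26.41]))
```

Emit:
carry_out([
  [0.3,-0.2,-0.5,-0.7,0,0,7],
  [0.3,-0.2,-0.5,-0.7,0,0,14],
  [0.3,-0.2,-0.5,-0.7,0,0,21],
  [0.3,-0.2,-0.5,-0.7,0,0,26.4],
  [0.3,-0.2,-0.5,-0.7,0,0,26.4],
  [0.3,-0.2,-0.5,-0.7,0,0,26.4],
])

```text
t: 10.28
eef_pos: [0.5908, -0.246, 0.2494]
tcp_rot: [179.9, 0.0, -89.1]
contact_force: [-0.1, -1.1, -0.2]
finger_gap: 0.3
```

```bash
python3 - <<'E'
from h import *
k=get_calibration("wrist");im=camera("wrist")[:,:,::-1]; cv2.imwrite("pics/w4.png",im);np.save("pics/w4.npy",k,allow_pickle=True)
t=camera("top")[:,:,::-1]; cv2.imwrite("pics/t4.png",t)
for q in ("nest","hold_down_knob","board_grip"): print(q,[(d["extent"],d["confidence"]) for d in look_for(q,"wrist")][:3])
cv2.imwrite("pics/c4.png",np.vstack([im,cv2.resize(t[145:265,120:256],(560,494),interpolation=cv2.INTER_CUBIC)])[:,:][:914] if 0 else np.hstack([cv2.resize(im,(560,420)),cv2.resize(t[150:265,125:235],(240,251),interpolation=cv2.INTER_CUBIC)[np.r_[0:251,[250]*169]]]))
E
```

```text
nest [([229.0, 123.3, 104.3, 154.2], 0.94), ([70.1, 110.0, 86.9, 106.1], 0.81)]
hold_down_knob [([72.4, 122.4, 30.8, 83.0], 0.89), ([265.3, 141.1, 31.9, 127.0], 0.79)]
board_grip [([259.4, 196.1, 46.9, 62.5], 0.69), ([168.5, 307.1, 27.1, 7.9], 0.57)]
```

View pics/c4.png

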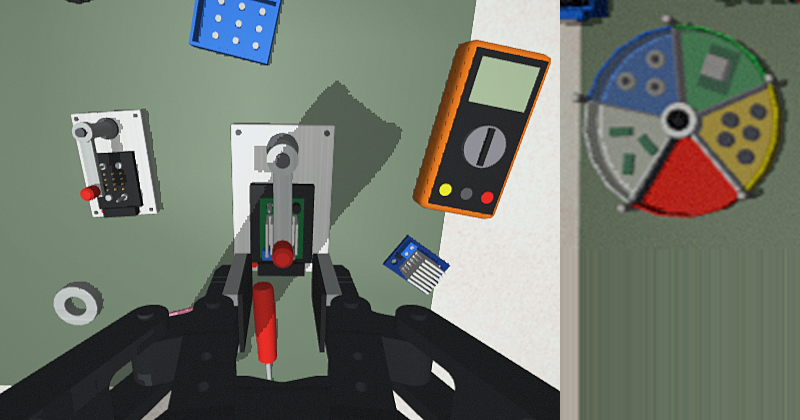

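```bash
python3 - <<'E'
from h import *
np.set_printoptions(precision=4,suppress=True)
k=np.load("pics/w4.npy",allow_pickle=True).item();s=get_calibration("side")
im=cv2.imread("pics/w4.png");h=cv2.cvtColor(im,cv2.COLOR_BGR2HSV)
m=((h[...,0]<8)|(h[...,0]>172))&(h[...,1]>150)&(h[...,2]>60); ys,xs=np.nonzero(m[235:275,262:305]);print("red",xs.min()+262,xs.max()+262,ys.min()+235,ys.max()+235)
print("knobtop",w(k,284,248,.119),"pivot",w(k,282,157,.1),w(k,283,143,.1))
print("tri",tri([(k,283,253),(s,412/2.4+150,307/2.4+130)]))
for p in [(232,124),(334,125)]: print(w(k,*p,.012))
print("block",[w(k,*p,.04) for p in [(250,184),(313,184)]])
for y in(.1,): print(px(k,[.617,-.247,.1]),px(k,[.539,-.247,.119]))
cv2.imwrite("pics/c5.png",cv2.resize(im[110:290,215:355],(560,600*0+720))[:600])
E
```

```text
red 272 292 241 267
knobtop [ 0.5481 -0.2487  0.119 ] pivot [ 0.6192 -0.2459  0.1   ] [ 0.6304 -0.2466  0.1   ]
tri [ 0.5389 -0.2482  0.1074]
[ 0.6392 -0.1945  0.012 ]
[ 0.6398 -0.2988  0.012 ]
block [array([ 0.583 , -0.2148,  0.04  ]), array([ 0.584 , -0.2773,  0.04  ])]
[283.2757 159.7173] [281.7559 258.3602]
```

View pics/c5.png

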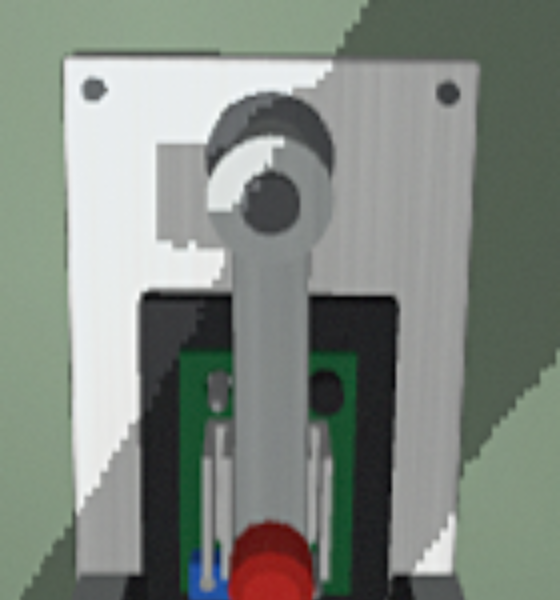

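Knob top is centred at ~(282,258) and the pivot at (282,160), matching knob (0.539,-0.247) and pivot (0.617,-0.247). This is the larger nest with the green board. The small nest at (110,160) is the decoy.

```bash
python3 - <<'E'
from h import *
print(shift([.539,-.247,.10],-90))
E
```

```text
(array([-1.000e-02,  5.200e+00,  1.499e+01]), array([-0.  ,  0.01,  0.79]))
```

Emit:
carry_out([
  [0.4,0,3,3,0,0,0.8],
  [0.4,0,5.2,6,0,0,0.8],
  [0.4,0,5.2,9,0,0,0.8],
  [0.4,0,5.2,11,0,0,0.8],
  [0.4,0,5.2,11,0,0,0.8],
  [0.4,0,5.2,12,0,0,0.8],
  [0.4,0,5.2,13.5,0,0,0.8],
  [0.4,0,5.2,14.9,0,0,0.8],
  [0.4,0,5.2,14.9,0,0,0.8],
  [0.27,0,5.2,14.9,0,0,0.8],
  [0.27,0,5.2,14.9,0,0,0.8],
  [0.27,0,5.2,14.9,0,0,0.8],
])

```text
t: 11.53
eef_pos: [0.5401, -0.2475, 0.1023]
tcp_rot: [-179.9, -0.0, -90.1]
contact_force: [-0.0, -0.6, 0.6]
finger_gap: 0.268
```

```bash
python3 - <<'E'
from h import *
print(get_state()["joint_pos"].round(1),shift([.539,-.247,.10],-90))
im=camera("wrist")[:,:,::-1]; cv2.imwrite("pics/w6.png",im)
E
```

```text
[ -7.1  32.4  34.8 108.6 -25.   46.5 -49.1] (array([-0.05,  0.11,  0.23]), array([-0.13, -0.04, -0.07]))
```

View pics/w6.png

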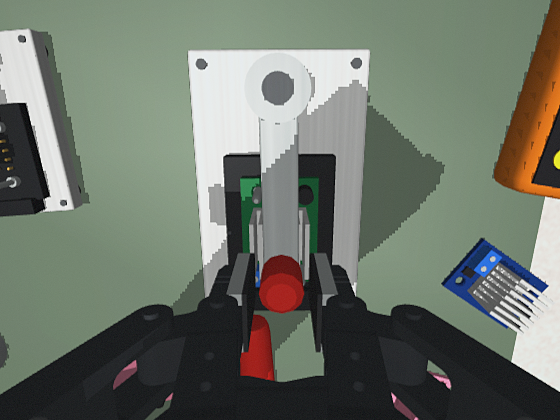

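Emit:
carry_out([
  [0.27,0.95,-0.06,0.1,0,0,-7],
  [0.27,1.89,-0.23,0.1,0,0,-14],
  [0.27,2.8,-0.52,0.1,0,0,-21],
  [0.27,3.66,-0.91,0.1,0,0,-28],
  [0.27,4.47,-1.41,0.1,0,0,-35],
  [0.27,5.22,-2,0.1,0,0,-42],
  [0.27,5.89,-2.68,0.1,0,0,-49],
  [0.27,6.47,-3.44,0.1,0,0,-56],
  [0.27,6.95,-4.26,0.1,0,0,-63],
  [0.27,7.33,-5.13,0.1,0,0,-70],
  [0.27,7.6,-6.05,0.1,0,0,-77],
  [0.27,7.76,-6.98,0.1,0,0,-84],
])

```text
t: 12.58
eef_pos: [0.609, -0.3253, 0.1006]
tcp_rot: [180.0, -0.0, -5.8]
contact_force: [-0.9, 0.9, 0.0]
finger_gap: 0.269
```

```bash
python3 - <<'E'
from h import *
a=np.radians(275)
print(shift([.617+.078*np.cos(a),-.247+.078*np.sin(a),.101],5))
E
```

```text
(array([ 1.47, -0.21, -0.04]), array([  0.02,   0.  , -10.77]))
```

Emit:
carry_out([
  [0.27,0.8,-0.1,0,0,0,-6],
  [0.27,1.4,-0.2,0,0,0,-10.8],
  [0.27,1.4,-0.2,0,0,0,-10.8],
  [0.4,1.4,-0.2,0,0,0,-10.8],
  [0.4,1.4,-0.2,0,0,0,-10.8],
  [0.4,1.4,-0.2,0,0,0,-10.8],
  [0.6,1.4,-0.2,-4,0,0,-10.8],
  [0.7,1.4,-0.2,-8,0,0,-10.8],
  [0.7,1.4,-0.2,-12,0,0,-10.8],
  [0.7,1.4,-0.2,-14,0,0,-10.8],
])

```text
t: 13.42
eef_pos: [0.6244, -0.3253, 0.2459]
tcp_rot: [179.8, -0.3, 4.6]
contact_force: [0.5, -0.8, 0.3]
finger_gap: 0.699
```

```bash
python3 - <<'E'
from h import *
print(shift([.60,-.247,.24],-90))
E
```

```text
(array([-1.8 , -8.01,  0.55]), array([-0.14, -0.42, 94.63]))
```

Emit:
carry_out([
  [0.7,-1.8,-8,0,0,0,14],
  [0.7,-1.8,-8,0,0,0,28],
  [0.7,-1.8,-8,0,0,0,42],
  [0.7,-1.8,-8,0,0,0,56],
  [0.7,-1.8,-8,0,0,0,70],
  [0.7,-1.8,-8,0,0,0,80],
  [0.7,-1.8,-8,0,0,0,94.6],
  [0.7,-1.8,-8,0,0,0,94.6],
  [0.7,-1.8,-8,0,0,0,94.6],
  [0.7,-1.8,-8,0,0,0,94.6],
  [0.7,-1.8,-8,0,0,0,94.6],
  [0.7,-1.8,-8,0,0,0,94.6],
])

```text
t: 14.42
eef_pos: [0.5981, -0.2459, 0.2401]
tcp_rot: [-180.0, 0.0, -81.7]
contact_force: [-0.5, 0.1, -0.6]
finger_gap: 0.697
```

Emit:
carry_out([
  [0.7,0,0,0,0,0,9],
  [0.7,0,0,0,0,0,9],
  [0.7,0,0,0,0,0,9],
  [0.7,0,0,0,0,0,9],
])

```text
t: 14.75
eef_pos: [0.5982, -0.2458, 0.24]
tcp_rot: [180.0, 0.0, -90.2]
contact_force: [-0.7, 0.2, -0.1]
finger_gap: 0.696
```

```bash
python3 - <<'E'
from h import *
k=get_calibration("wrist");im=camera("wrist")[:,:,::-1]; cv2.imwrite("pics/w7.png",im);np.save("pics/w7.npy",k,allow_pickle=True)
print([(d["extent"],d["confidence"]) for d in look_for("board_grip","wrist")][:3])
s=camera("side")[:,:,::-1];cv2.imwrite("pics/s7.png",s)
print([(d["extent"],d["confidence"]) for d in look_for("board_grip","side")][:4])
print(px(k,[.539,-.247,.075]),px(get_calibration("side"),[.539,-.247,.075]))
cv2.imwrite("pics/c7.png",np.hstack([cv2.resize(im[130:370,170:390],(440,480)),cv2.resize(s[220:330,270:370],(350,385),interpolation=cv2.INTER_CUBIC)[np.r_[0:385,[384]*95]]]))
E
```

```text
[([262.8, 206.5, 44.6, 61.0], 0.85), ([345.4, 330.0, 23.9, 46.6], 0.77), ([194.4, 326.7, 20.1, 25.0], 0.75)]
[([224.3, 265.0, 28.4, 29.0], 0.6), ([264.1, 342.3, 37.7, 30.7], 0.6), ([202.6, 143.9, 85.0, 63.6], 0.6), ([371.9, 303.7, 83.8, 59.7], 0.6)]
[283.02616919 250.36659915] [320.12591778 268.61666468]
```

View pics/c7.png

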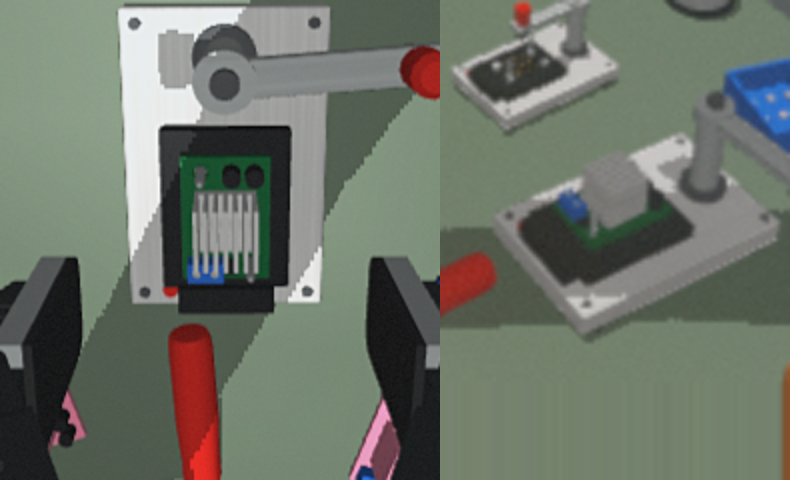

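```bash
python3 - <<'E'
from h import *
k=np.load("pics/w7.npy",allow_pickle=True).item()
print(tri([(k,283.5,248.5),(get_calibration("side"),320,267)]))
print(shift([.539,-.247,.10],-90),shift([.539,-.247,.049],-90))
E
```

```text
[ 0.5407834  -0.24620861  0.077428  ]
(array([ 0.12,  5.94, 14.  ]), array([-0.01,  0.01, -0.19])) (array([ 0.13,  5.94, 19.1 ]), array([-0.01,  0.01, -0.19]))
```

Emit:
carry_out([
  [0.62,0.1,3,4,0,0,-0.2],
  [0.62,0.1,5.8,7,0,0,-0.2],
  [0.62,0.1,5.8,10,0,0,-0.2],
  [0.62,0.1,5.8,12,0,0,-0.2],
  [0.62,0.1,5.8,14,0,0,-0.2],
  [0.62,0.1,5.8,14,0,0,-0.2],
  [0.62,0.1,5.8,15,0,0,-0.2],
  [0.62,0.1,5.8,16,0,0,-0.2],
  [0.62,0.1,5.8,17,0,0,-0.2],
  [0.62,0.1,5.8,18,0,0,-0.2],
  [0.62,0.1,5.8,19,0,0,-0.2],
  [0.62,0.1,5.8,19,0,0,-0.2],
])

```text
t: 15.95
eef_pos: [0.5393, -0.2461, 0.0479]
tcp_rot: [179.8, 0.1, -90.0]
contact_force: [-1.2, 0.8, 0.1]
finger_gap: 0.621
```

```bash
python3 - <<'E'
from h import *
s=get_state();print(s["contact_force"],shift([.54,-.2465,.049],-90))
im=camera("wrist")[:,:,::-1]; cv2.imwrite("pics/w8.png",im[100:400,100:460])
E
```

```text
[-1.16389109  0.82819999  0.13568657] (array([ 0.04, -0.07, -0.11]), array([ 0.16,  0.06, -0.01]))
```

View pics/w8.png

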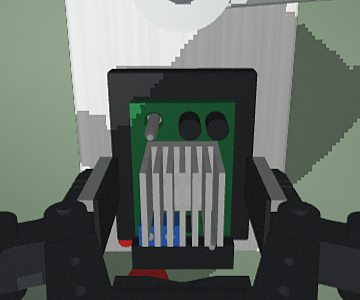

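The sink sits centred between the pads (sink at crop ~(183,200), pads at 100 and 270). All 12 views are used, so from here I check by numbers. Close the jaws.

Emit:
carry_out([
  [0.5,0,0,-0.1,0,0,0],
  [0.42,0,0,-0.1,0,0,0],
  [0.38,0,0,-0.1,0,0,0],
  [0.2,0,0,-0.1,0,0,0],
  [0.2,0,0,-0.1,0,0,0],
  [0.2,0,0,-0.1,0,0,0],
  [0.2,0,0,-0.1,0,0,0],
  [0.2,0,0,-0.1,0,0,0],
])

```text
t: 16.67
eef_pos: [0.541, -0.247, 0.0518]
tcp_rot: [-179.9, -0.0, -90.0]
contact_force: [-0.5, 0.7, 5.6]
finger_gap: 0.333
```

Emit:
carry_out([
  [0.2,0,0,-0.3,0,0,0],
  [0.2,0,0,-0.8,0,0,0],
  [0.2,0,0,-1.3,0,0,0],
  [0.2,0,0,-1.8,0,0,0],
  [0.2,0,0,-2.4,0,0,0],
  [0.2,0,0,-3,0,0,0],
  [0.2,0,0,-4,0,0,0],
  [0.2,0,0,-5,0,0,0],
  [0.2,0,0,-6,0,0,0],
  [0.2,0,0,-8,0,0,0],
  [0.2,0,0,-10,0,0,0],
  [0.2,0,0,-10,0,0,0],
])

```text
t: 17.67
eef_pos: [0.5426, -0.2482, 0.1554]
tcp_rot: [-179.6, -0.1, -90.1]
contact_force: [1.0, -0.1, -0.5]
finger_gap: 0.341
```

```bash
python3 - <<'E'
from h import *
s=get_state();print(s["finger_gap"],s["contact_force"],s["moment"],s["joint_pos"].round(1))
k=get_calibration("wrist");im=camera("wrist");cv2.imwrite("pics/w9.png",im[:,:,::-1])
h=cv2.cvtColor(im,cv2.COLOR_RGB2HSV)
m=((h[...,0]>50)&(h[...,0]<85)&(h[...,1]>130)).astype(np.uint8)
n,l,st,c=cv2.connectedComponentsWithStats(m);i=1+st[1:,4].argmax();print("green",st[i],cv2.minAreaRect(np.argwhere(l==i)[:,::-1].astype(np.float32)))
for x in(.032,-.032):
  for y in(.022,-.022): print(px(k,s["eef_pos"]+[x,y,-.0023]),end=" ")
print()
a=np.radians(184);p=np.array([.6145,.2689])+.087*np.array([np.cos(a),np.sin(a)])
print(p,shift([*p,.17],-86))
E
```

```text
0.34067200530060515 [ 0.95262746 -0.1331959  -0.53700572] [-0.06529628 -0.02753164 -0.01216047] [ -4.   26.9  30.  106.2 -17.   51.  -56.1]
green [ 231  201  102   53 3123] ((281.5, 227.0), (52.0, 101.0), 90.0)
[228.05299849 200.59012709] [333.91400321 200.44656031] [233.74034431 334.11336087] [328.65379827 333.95012411] 
[0.52771193 0.26283119] (array([-51.04,   1.43,  -1.71]), array([-0.26, -0.08, -4.03]))
```

Emit:
carry_out([
  [0.2,-2,0.1,-1,0,0,0],
  [0.2,-5,0.2,-1.7,0,0,0],
  [0.2,-9,0.3,-1.7,0,0,0],
  [0.2,-13,0.4,-1.7,0,0,-1],
  [0.2,-17,0.5,-1.7,0,0,-1],
  [0.2,-21,0.6,-1.7,0,0,-2],
  [0.2,-25,0.8,-1.7,0,0,-2],
  [0.2,-29,1,-1.7,0,0,-3],
  [0.2,-33,1.1,-1.7,0,0,-3],
  [0.2,-37,1.2,-1.7,0,0,-4],
  [0.2,-41,1.3,-1.7,0,0,-4],
  [0.2,-44,1.4,-1.7,0,0,-4],
])

```text
t: 18.72
eef_pos: [0.5254, 0.1972, 0.1674]
tcp_rot: [179.9, 0.1, -85.8]
contact_force: [0.2, 0.9, -0.2]
finger_gap: 0.345
```

```bash
python3 - <<'E'
from h import *
print(get_state()["joint_pos"].round(1),shift([.5277,.2628,.17],-86))
E
```

```text
[ -46.2   22.    24.4  109.8  -11.6   50.6 -101.8] (array([-6.52, -0.71, -0.25]), array([0.05, 0.05, 0.16]))
```

Emit:
carry_out([
  [0.2,-3,-0.3,0,0,0,0],
  [0.2,-5,-0.5,0,0,0,0],
  [0.2,-6.5,-0.7,0,0,0,0],
  [0.2,-6.5,-0.7,0,0,0,0],
  [0.2,-6.5,-0.7,0,0,0,0],
  [0.2,-6.5,-0.7,0,0,0,0],
])

```text
t: 19.22
eef_pos: [0.5291, 0.2565, 0.1676]
tcp_rot: [180.0, -0.1, -86.1]
contact_force: [0.4, -1.0, -0.8]
finger_gap: 0.338
```

```bash
python3 - <<'E'
from h import *
s=get_state();print(s["eef_pos"],s["tcp_rot"])
k=get_calibration("wrist");im=camera("wrist");cv2.imwrite("pics/w10.png",im[:,:,::-1])
h=cv2.cvtColor(im,cv2.COLOR_RGB2HSV)
m=((h[...,0]<8)|(h[...,0]>172))&(h[...,1]>150)&(h[...,2]>60)
C=np.array([.6145,.2689])
for r in range(0,400,30):
    x=np.nonzero(m[r])[0]
    if len(x)>5: print(r,x.min(),x.max(),end=" | ")
    for u in (([x.min(),x.max()]) if len(x)>5 else []):
        X=w(k,u,r,.056)[:2]-C; print(round(np.hypot(*X),3),round(np.degrees(np.arctan2(X[1],X[0]))%360,1),end=" ")
    print()
print("knob/rim px",px(k,[*C,.079]),px(k,[C[0]-.13,C[1]-.009,.056]))
# black knob centroid in the predicted neighbourhood
p=px(k,[*C,.079]).round().astype(int); b=h[max(0,p[1]-45):p[1]+45,p[0]-50:p[0]+50,2]<60
ys,xs=np.nonzero(b);print("knob dark centre",xs.mean()+p[0]-50,ys.mean()+max(0,p[1]-45),b.sum())
E
```

```text
[0.52914759 0.25647078 0.16764563] [ 1.79966098e+02 -7.58532944e-02 -8.61417726e+01]




120 252 295 | 0.03 157.5 0.031 215.0 
150 232 316 | 0.055 153.4 0.056 217.2 
180 212 336 | 0.081 151.9 0.082 217.7 
210 192 358 | 0.108 151.0 0.111 218.6 
240 179 367 | 0.134 152.4 0.135 215.7 





knob/rim px [269.99103498  76.3063151 ] [272.75549344 259.60204807]
knob dark centre 271.1694078947368 78.0455043859649 1824
```

```bash
python3 - <<'E'
from h import *
print(shift([.5277,.2628,.031],-86))
E
```

```text
(array([-0.68,  0.11, 13.68]), array([ 0.02, -0.06, -0.18]))
```

Emit:
carry_out([
  [0.2,-0.6,0.1,1,0,0,0],
  [0.2,-0.6,0.1,3,0,0,0],
  [0.2,-0.6,0.1,5,0,0,0],
  [0.2,-0.6,0.1,7,0,0,0],
  [0.2,-0.6,0.1,8.5,0,0,0],
  [0.2,-0.6,0.1,10,0,0,0],
  [0.2,-0.6,0.1,11,0,0,0],
  [0.2,-0.6,0.1,12,0,0,0],
  [0.2,-0.6,0.1,12.6,0,0,0],
  [0.2,-0.6,0.1,13,0,0,0],
  [0.2,-0.6,0.1,13,0,0,0],
  [0.2,-0.6,0.1,13,0,0,0],
])

```text
t: 20.27
eef_pos: [0.5279, 0.2645, 0.0382]
tcp_rot: [-180.0, 0.0, -86.0]
contact_force: [-0.3, -0.0, -0.0]
finger_gap: 0.334
```

Emit:
carry_out([
  [0.2,0,0,0.2,0,0,0],
  [0.2,0,0,0.4,0,0,0],
  [0.2,0,0,0.6,0,0,0],
  [0.2,0,0,0.7,0,0,0],
  [0.2,0,0,0.8,0,0,0],
  [0.2,0,0,0.8,0,0,0],
  [0.2,0,0,0.8,0,0,0],
])

```text
t: 20.85
eef_pos: [0.5276, 0.2645, 0.0299]
tcp_rot: [-180.0, 0.0, -86.0]
contact_force: [-0.2, -0.1, -1.0]
finger_gap: 0.337
```

Emit:
carry_out([
  [0.2,0,0,0.1,0,0,0],
  [0.2,0,0,0.2,0,0,0],
  [0.2,0,0,0.2,0,0,0],
  [0.2,0,0,0.2,0,0,0],
])

```text
t: 21.18
eef_pos: [0.5277, 0.2646, 0.0297]
tcp_rot: [180.0, 0.1, -86.0]
contact_force: [-6.4, -2.5, 17.5]
finger_gap: 0.334
```

Contact with the floor (17 N). Release slowly and rise.

Emit:
carry_out([
  [0.2,0,0,-0.15,0,0,0],
  [0.2,0,0,-0.15,0,0,0],
  [0.4,0,0,-0.15,0,0,0],
  [0.48,0,0,-0.15,0,0,0],
  [0.55,0,0,-0.15,0,0,0],
  [0.55,0,0,-0.15,0,0,0],
  [0.55,0,0,-1,0,0,0],
  [0.55,0,0,-3,0,0,0],
  [0.55,0,0,-6,0,0,0],
  [0.55,0,0,-10,0,0,0],
  [0.55,0,0,-14,0,0,0],
  [0.55,0,0,-14,0,0,0],
])

```text
t: 22.18
eef_pos: [0.5321, 0.2661, 0.1762]
tcp_rot: [-179.4, 0.4, -86.1]
contact_force: [0.7, 0.8, 0.3]
finger_gap: 0.55
```

```bash
python3 - <<'E'
from h import *
s=get_state();print(s["eef_pos"],s["finger_gap"],s["contact_force"])
k=get_calibration("wrist");im=camera("wrist");cv2.imwrite("pics/w11.png",im[:,:,::-1])
h=cv2.cvtColor(im,cv2.COLOR_RGB2HSV)
m=((h[...,0]>50)&(h[...,0]<85)&(h[...,1]>130)).astype(np.uint8);m[:130]=0
n,l,st,c=cv2.connectedComponentsWithStats(m)
for i in 1+np.argsort(-st[1:,4])[:3]: print("green",st[i])
R=Ro.from_euler("z",4,degrees=True).as_matrix()
print("expected board top corners",[px(k,np.array([.5276,.2645,.023])+R@np.array([x,y,0])).round().tolist() for x in(.032,-.032) for y in(.022,-.022)])
red=((h[...,0]<8)|(h[...,0]>172))&(h[...,1]>150)&(h[...,2]>60)
C=np.array([.6145,.2689])
for r in (120,150,180,210,240,270):
    x=np.nonzero(red[r])[0]
    if len(x)>5: print(r,[(int(u),np.round(np.degrees(np.arctan2(*(w(k,u,r,.056)[:2]-C)[::-1]))%360,1)) for u in(x.min(),x.max())])
E
```

```text
[0.53212887 0.26609508 0.17622331] 0.5499973426054259 [0.70494526 0.76129207 0.32207624]
green [ 259  163   52   73 1400]
green [287 221   2   4   8]
green [281 221   2   3   6]
expected board top corners [[257.0, 160.0], [311.0, 160.0], [259.0, 234.0], [309.0, 234.0]]
150 [(250, np.float64(152.6)), (326, np.float64(217.5))]
180 [(229, np.float64(151.0)), (346, np.float64(218.0))]
210 [(209, np.float64(150.5)), (366, np.float64(218.3))]
240 [(192, np.float64(151.0)), (383, np.float64(217.6))]
```

```bash
python3 - <<'E'
from h import *
im=camera("top");k=get_calibration("top");p=px(k,[.624,-.325,.119]).round().astype(int)
h=cv2.cvtColor(im,cv2.COLOR_RGB2HSV);m=((h[...,0]<8)|(h[...,0]>172))&(h[...,1]>130)
ys,xs=np.nonzero(m[p[1]-12:p[1]+12,p[0]-12:p[0]+12]);print(p,len(xs),xs.mean()+p[0]-12,ys.mean()+p[1]-12)
print(w(k,xs.mean()+p[0]-12,ys.mean()+p[1]-12,.119))
if len(xs)>8: print(job_done())
E
```

```text
[381 196] 34 380.3235294117647 196.58823529411765
[ 0.62207034 -0.32220571  0.119     ]
the job is handed in; nothing more can be done
None
```

The board is in the red bin under the opening, and the job was handed in at about 22 s of the 72 s allowed. `job_done()` reports no verdict, so the result below rests on my own checks.

**What I did**
- **Carousel:** I turned the tray 144° anticlockwise in two 72° pushes on its finger posts.
- **Hold-down:** I swung the arm to about 95° (1.65 rad) by its red knob.
- **Board:** I gripped it by the heat sink, lifted it straight off the pins, lowered it into the red bin until it touched the floor, then released it.

**Last checks**
- **Board in the bin:** its outline in the wrist image is within about 3 pixels of where a flat board should appear, about 87 mm from the carousel's axis.
- **Red bin:** its edges are centred at 184–185°, and the opening is at 184°.
- **Hold-down:** the top camera shows the knob still aside at about (0.622, -0.322).
- **Robot:** the gripper is about 14 cm above the bin and reads no contact force.

**Disagreements and limits**
- The top camera puts the carousel's axis about 5 mm from where the wrist camera does. I used the wrist value.
- Closing on the heat sink lifted the arm about 3 mm with about 6 N, probably because the fingertips brushed the board's top.
- Setting the board down gave about 17 N of contact.
- I had used all 12 picture views by the time I gripped the board, so every check after that used pixel measurements only. I did not check the bystander objects at the end, but none of the moves went near them.

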